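Proof-test the friction hinge of the spares box lid

ROBOT

A 6-joint arm with a two-finger parallel gripper is mounted at the origin on the work surface. World frame = base frame: x ahead of the robot, y to its left, z up, the work surface at z = 0. Lengths are in mm, angles in rad, forces in N, time in s.
With the tool pointing down it reaches from about 275 to 775 mm from the base axis. Payload 14.6 kg.
Tool frame: the origin (TCP) lies midway between the tips of the shut fingers; the grasp point (between the pads) lies 19 mm behind it; z points along the fingers, x is the direction in which the jaws open and shut, and the axes are right-handed (so a half turn about z gives the same grasp; the last joint's range is limited). The gripper opens to 85 mm and grips with 20 to 120 N. Pads are 22 mm wide; open, the fingers measure 114 mm over their backs; the gripper's body (76 mm by 85 mm) begins 54 mm behind the grasp point. The pads swing forward as they close: fully open they stand 13 mm farther back than shut.
Start: joints at [0.98, 0.263, -0.048, 1.259, 0, 1.415], TCP at [221.626, 475.931, 231.278] pointing down, gripper open.
Joint ranges: [-2.65, 2.65], [-0.89, 1.7], [-1.18, 1.37], [-2.13, 2.11], [-1.35, 1.29], [-3.14, 3.14]. Speed limits (rad/s): [1.89, 1.89, 2.57, 2.79, 3.14, 3.14].

INTERFACE

Orientations are given as a rotation vector (axis times angle).
In Python, from bench import * gives the robot as it stands.
- The arm moves only by the shell command python3 -m handwheel 'ROWS' [OPENING]. ROWS is JSON, a list of rows, each a list of 6 numbers: the shift along the tool's x, y, z normalised to -1 to 1, where 1 is 0.2 m, then the turn, a rotation vector about the tool's x, y, z normalised to -1 to 1, where 1 is 30 degrees. A call has exactly 8 rows; each row shifts and turns the commanded pose from where the row before left it, along the tool's axes as they then stand; what a row does not reach is not made up. A row lasts 1/12 s, in which the tool goes at most 41.7 mm and 7.16 degrees, less where a joint would pass 70% of its speed; a pose out of reach is approached as far as the arm can. A call with a number of a shift or a turn outside -1 to 1 is refused whole. A call with a gripper value outside its range is refused whole. OPENING is the closure, from -1 (fully open) to 1 (shut), set as the call begins (- or left out, the last holds). The fingers move at their own pace and stop on an object; the grip force is fixed at half the most. Time passes only in rows, so rows that do not move let the fingers close, or fill a call up. It gives the time, the measured TCP pose, the force and the opening at its end, in the units of the state.
- state(): the state, without advancing time (a new reading comes with each control period).
- capture(name): name is "side" or "top"; returns the picture (480x640x3 uint8, red, green, blue); there is no depth.
- camera_params(name): a dict with "intrinsics" (3x3 intrinsics, pixels), "R" (3x3) and "t" (3): a world point X has camera coordinates R X + t. Camera axes: x right, y down, z forward; pixel columns grow to the right and rows downward; lengths in mm; the calibration is good to about 2 mm. A picture is of the moment at which its call begins. camera_params takes no time and is no camera call.
- close_job(): hands the job in, once; it reports no verdict.
Trained networks look in the newest picture that a camera, given by its name, has taken for a name from the list of things; names that differ only in an ending like _2 or _b are one class to them, and where a whole thing is asked for, a point or a joint stands for the part that bears it (a point fixed in the world has none). Each returns a list of dicts, best first, with "score" (0 to 1); they miss things now and then, are a little off and sometimes report something else, mostly with a low value. They report only what shows in the picture. A call takes as long as a camera call.
- look_for(camera, query): "extent" ([left, top, right, bottom] in pixels, round what is visible of it).
- trace(camera, query): "mask" (480x640 bool, what is visible of it) and "extent" ([left, top, right, bottom] in pixels, round what is visible of it).
- place_of(camera, query): "position" ([column, row] in pixels: a listed point, or the origin of a listed thing).
The state is a dict: "time_s": time; "joint_pos": joint angles; "joint_velocities": joint speeds; "joint_torque": joint torques, N m; "ee_pos": TCP position; "tool_rot": TCP orientation; "wrist_force": force on the tool from outside, world axes, zero at the start; "ft_torque": the same for the moment, N m; "grip_width": finger opening in mm.
Only numpy, scipy, OpenCV 4.12 (cv2) and the standard library are available. Lean on these libraries where they do the work, as an engineer would, in place of code of your own. Each camera call takes 0.05 s, during which the arm holds its last target.

TASK

Lift the lid of the spares box by its handle bar to about 40 degrees, let go, and leave it untouched for two seconds to see that the friction hinge holds it. Then, with shut fingertips, lean straight down on the rubber bump stop on the raised lid with a steady load of about 7 N for two seconds, never over 12 N, and back off with the lid still standing at about 40 degrees. Leave the other things on the plate alone.

Things in the scene. Friction and masses are not known exactly. Their poses are not given: they have to be found in the camera images.
- box: Grey sheet-steel spares box, 180 mm deep (x) x 220 mm wide (y) x 80 mm high, open-topped under its lid and bolted to a 30 mm thick steel setup plate (plate top at z = 0.03) by two small ears, 25 mm wide and 5 mm thick, on its left and right sides. Origin at the centre of its underside; its x axis points from the handle side to the hinge side, z up. It does not move.
- lid (a joint): Angle of the plain aluminium lid in rad: 0 is shut, grows as the handle edge rises, 1.6 at most. The stiff friction hinge (about 2.2 N m breakaway torque either way, no spring; the lid with its fittings weighs roughly 0.4 to 0.65 kg) keeps the lid wherever it is left, also while some 15 N press down on the bump stop at 40 degrees. It may start slightly ajar. 40 degrees is 0.70.
- hinge (a point): Middle of the hinge line, which runs along the box's y axis, at the top of the box's far (+x) wall, 94 mm from the box's centre and 80 mm above its underside. Turns with the lid: x axis from handle to hinge along the lid.
- bar (a point): Middle of the lid's handle: a round steel bar, 12 mm diameter and 110 mm long, parallel to the hinge line, on a 10 mm rod at each end, with its middle 43 mm clear of the lid's front edge and 51 mm of the box's front wall. It lies 235 mm from the hinge line along the lid and 6 mm outward of it. It can be pinched from above and turns between the fingers as the lid swings.
- stop: Bump stop on the lid's outer face, in the middle of its width: a steel foot disc 38 mm across and 4 mm thick, carrying a black rubber plug, 32 mm across, with a domed end. Origin at the centre of the disc's underside, 125 mm from the hinge line along the lid and 5 mm outward; axes as the lid's (x towards the hinge, z out of the lid's outer face).
- canister_mid (a point): Bystander: capped screw-top aluminium canister, 68 mm diameter, 104 mm high, standing beside the box; the point is half-way up.
- clamp_mid (a point): Bystander: red enamelled C-clamp lying flat beside the box, about 160 x 90 mm and 24 mm high; the point is in its middle at half height.
- tbolt_mid (a point): Bystander: knurled steel T-bolt lying on the plate, 87 mm long, 18 mm high; the point is about its middle.
- shim_mid (a point): Bystander: brass-coloured step shim, 60 x 30 mm, steps 6, 12 and 18 mm high; the point is about its middle.
- stop_mid (a point): Middle of where the dome's centre can be, 24 mm along z from the foot's origin. The dome (16 mm radius) is on a stud screwed out differently each time: its true centre is up to 8 mm either way along z, not measured. The spot to press is its highest point, 16 mm straight above its true centre at any lid angle. It is stiff, giving 0.1 to 0.2 mm per newton: feel for it.

How it is judged (in metres and radians):
On the way, in this order (a step that is already met when the one before it is completed fails the run):
1. the lid, raised to about 40 degrees (0.55 to 0.85 rad), stands still by itself, untouched by the robot, for 1 s (value of joint lid between 0.55 and 0.85 rad and velocity of joint lid between -0.02 and 0.02 rad/s and contact force between each of the arm, the fingers and box below 0.1 N), for 1 s.
2. the fingertips press on top of the bump stop with 4 to 10 N for 1 s on end, and the lid stays at about 40 degrees (0.55 to 0.85 rad) (contact force between the fingers and stop between 4 and 10 N and distance between the grasp point and stop above 0.038 m and value of joint lid between 0.55 and 0.85 rad), for 1 s.
At the end, for the whole second after the job is handed in: the lid stands still by itself at about 40 degrees (0.55 to 0.85 rad), with the robot clear of it (value of joint lid between 0.55 and 0.85 rad and velocity of joint lid between -0.02 and 0.02 rad/s); the robot touches nothing.
It fails at once if the bump stop is loaded with more than 12 N (contact force between the fingers and stop above 12 N).
It fails at once if a bystander is shifted by more than 15 mm (distance of any of canister_mid, clamp_mid, tbolt_mid, shim_mid from where it was at the start of the episode above 0.015 m).
It also fails if it takes over 64 s, if anything falls off the work surface, if the arm or the gripper's body presses on something with over 40 N, if the wrist force passes 120 N, or if a joint passes its speed limit or range.

## Working session

There is one attempt and no reset: what is moved stays moved. The work goes in short steps, Python scripts to look and compute and a shell command to move; the robot and the scene stay as the last step left them, time stands still between calls to the robot, and variables do not carry over. Pictures are saved under pics/ and viewed, and the job is handed in when it is done.

```bash
ls; mkdir -p pics; python3 - <<'E'
from bench import *
import cv2
print(state())
for n in("side","top"):
    cv2.imwrite(f"pics/{n}0.png",capture(n)[:,:,::-1]); p=camera_params(n); print(n,p)
E
```

```text
pics
{'time_s': 0.0, 'joint_pos': array([ 9.79746117e-01,  2.63547261e-01, -4.89512051e-02,  1.25940862e+00,
       -7.01014913e-06,  1.41550874e+00]), 'joint_velocities': array([ 0.00140067, -0.00137513, -0.0001524 , -0.00123716, -0.0004367 ,
        0.00076763]), 'joint_torque': array([-5.74205638e-03, -6.37608862e+01,  3.84565723e+01,  1.36723841e-02,
       -5.04392647e-04, -5.66448307e-06]), 'ee_pos': array([221.443861  , 475.69874876, 230.80725116]), 'tool_rot': array([ 2.64873043e+00,  1.68848827e+00, -1.59397821e-03]), 'wrist_force': array([-0.16994121, -0.42535821,  0.36944719]), 'ft_torque': array([-0.02598856,  0.02112886, -0.01329656]), 'grip_width': 85.4647464108601}
side {'intrinsics': array([[461.21820802,   0.        , 317.5412259 ],
       [  0.        , 461.21820802, 236.71522422],
       [  0.        ,   0.        ,   1.        ]]), 'R': array([[ 0.72991834, -0.68346772,  0.00954389],
       [-0.41492456, -0.45413352, -0.78841636],
       [ 0.54319133,  0.57151957, -0.61506793]]), 't': array([-380.85227879,  345.33723115,  567.53476189])}
top {'intrinsics': array([[541.85176449,   0.        , 324.32933852],
       [  0.        , 541.85176449, 234.32602458],
       [  0.        ,   0.        ,   1.        ]]), 'R': array([[-0.01234643, -0.99983328,  0.01345284],
       [-0.98707398,  0.01003672, -0.15995068],
       [ 0.159789  , -0.01525377, -0.98703333]]), 't': array([ 41.8599488 , 589.79768851, 985.45853743])}
```

View pics/side0.png

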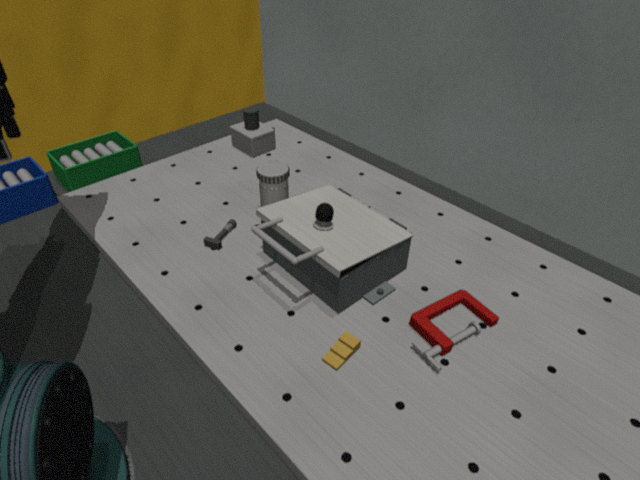

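View pics/top0.png

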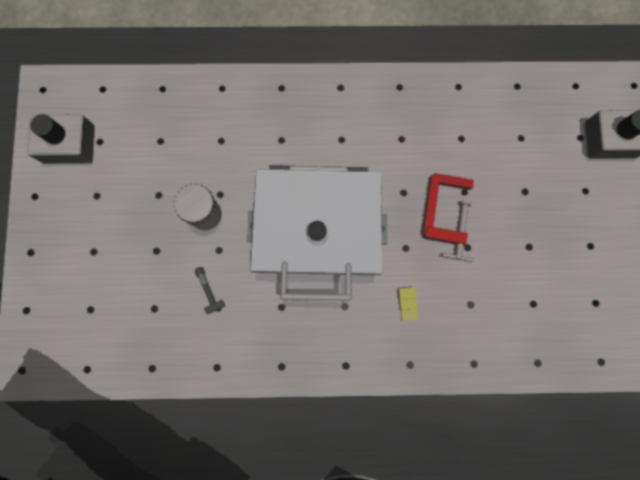

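```bash
cat > h.py <<'E'
from bench import *
import numpy as np
def proj(n,X):
    p=camera_params(n); c=p["R"]@np.asarray(X,float)+p["t"]; u=p["intrinsics"]@c; return u[:2]/u[2]
def tri(a,b):
    A=[];B=[]
    for n,px in(("side",a),("top",b)):
        p=camera_params(n);K=p["intrinsics"];R=p["R"];t=p["t"]
        P=K@np.c_[R,t]
        for i in(0,1):
            r=px[i]*P[2]-P[i]; s=np.linalg.norm(r[:3]); A.append(r[:3]/s);B.append(-r[3]/s)
    x,res,_,_=np.linalg.lstsq(np.array(A),np.array(B),rcond=None)
    return x,[np.round(proj(n,x)-px,1) for n,px in(("side",a),("top",b))]
E
python3 - <<'E'
from h import *
for q in["bar","stop","hinge","stop_mid","box","canister_mid","clamp_mid","tbolt_mid","shim_mid"]:
    r=[place_of(n,q) for n in("side","top")]
    print(q,[[(round(d["score"],2),np.round(d["position"],1)) for d in x[:2]] for x in r])
    if r[0] and r[1]: print("   ",tri(r[0][0]["position"],r[1][0]["position"]))
print(state()["time_s"])
E
```

```text
bar [[(0.59, array([271. , 246.4]))], [(0.69, array([318.5, 295.6])), (0.2, array([207.1, 289.8]))]]
    (array([466.49858301,  49.94520908, 144.03594876]), [array([ 2.2, -0.3]), array([-1.2,  1.8])])
stop [[(0.96, array([321.9, 223.9])), (0.66, array([456.6, 322. ]))], [(0.82, array([319.5, 227.8]))]]
    (array([583.45197558,  48.24675218, 133.50201926]), [array([ 3. , -0.5]), array([-1.9,  2.5])])
hinge [[(0.78, array([367.5, 207.1]))], [(0.93, array([319.7, 171. ]))]]
    (array([693.86583685,  43.38362065, 120.78298876]), [array([ 0.1, -0. ]), array([-0.1,  0.1])])
stop_mid [[(0.66, array([323.4, 215.9]))], [(0.78, array([316.7, 229.6])), (0.42, array([320.6, 168.6]))]]
    (array([581.56232658,  50.06827213, 150.11463603]), [array([ 0.2, -0. ]), array([-0.2,  0.2])])
box [[(0.96, array([331.6, 259. ]))], [(0.63, array([319.4, 226.9]))]]
    (array([604.46067143,  45.72137876,  38.92552505]), [array([ 1.1, -0.2]), array([-0.7,  0.9])])
canister_mid [[(0.85, array([275.1, 185.1]))], [(0.62, array([201.1, 211.2]))]]
    (array([629.93259902, 256.83699445,  99.30607611]), [array([-1.9,  0.2]), array([ 1.3, -1.8])])
clamp_mid [[(0.66, array([455.4, 321.8]))], [(0.83, array([447.8, 207.8])), (0.16, array([207.7, 289.2]))]]
    (array([ 642.7659703 , -207.0651602 ,   37.18569889]), [array([-0.9,  0.2]), array([ 0.6, -0.5])])
tbolt_mid [[(0.83, array([222.6, 233. ])), (0.44, array([456. , 321.4]))], [(0.81, array([206.9, 289.8]))]]
    (array([489.32467348, 255.96541118,  42.60468985]), [array([-0.9,  0.1]), array([ 0.5, -0.9])])
shim_mid [[(0.88, array([341. , 351.6])), (0.58, array([370.2, 208.8]))], [(0.71, array([207.7, 288.6])), (0.69, array([406.2, 303. ]))]]
    (array([ 586.67468722,  191.59352655, -296.62508773]), [array([-57.3, -17.5]), array([ 52.9, -30.5])])
1.0
```

```bash
python3 - <<'E'
import cv2
a=cv2.imread("pics/side0.png")[170:320,220:420]; cv2.imwrite("pics/s0z.png",cv2.resize(a,None,fx=4,fy=4,interpolation=cv2.INTER_CUBIC))
a=cv2.imread("pics/top0.png")[160:310,235:435]; cv2.imwrite("pics/t0z.png",cv2.resize(a,None,fx=4,fy=4,interpolation=cv2.INTER_CUBIC))
E
```

```text
(no output)
```

View pics/s0z.png

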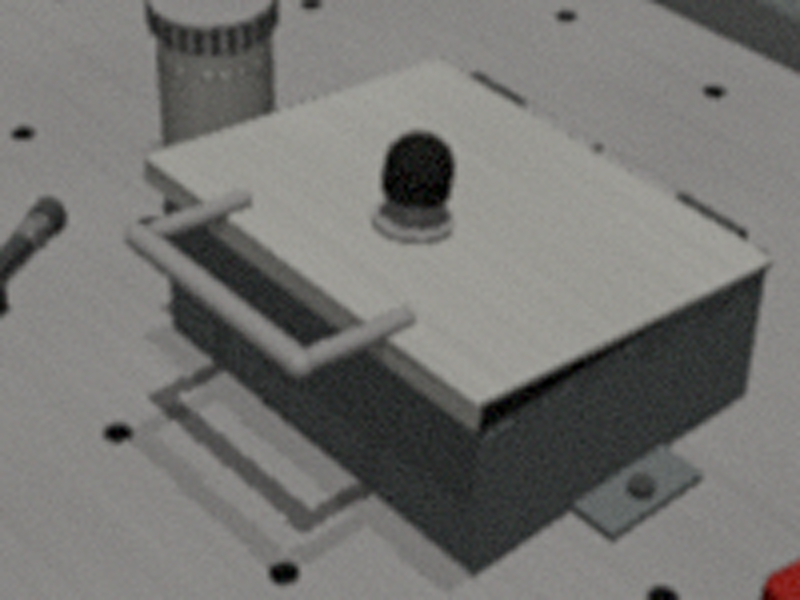

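View pics/t0z.png

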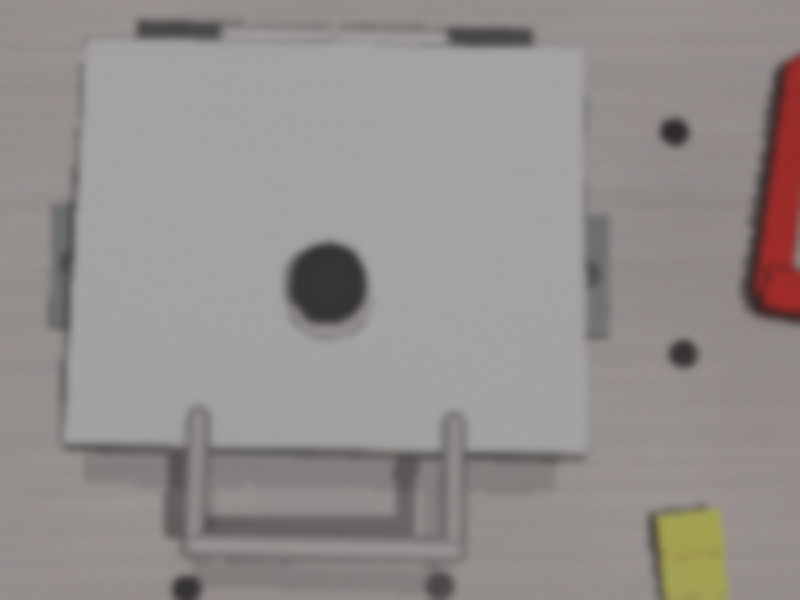

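```bash
cat > fit.py <<'E'
from h import *
from scipy.optimize import least_squares
def model(p):
    bx,by,yaw,th,d,w=p
    c,s=np.cos(yaw),np.sin(yaw)
    def W(q): return np.array([bx+c*q[0]-s*q[1],by+s*q[0]+c*q[1],30+q[2]])
    def L(a,y,z): # a mm toward handle, z outward
        ct,st=np.cos(th),np.sin(th); return W([94-a*ct+z*st,y,80+a*st+z*ct])
    return W,L
def pts(p):
    W,L=model(p);w=p[5];d=p[4]
    return dict(barL=L(235,55-6,6),barR=L(235,-49,6),foot=L(125,0,5+2),dome=L(125,0,29+d),
      fl=L(192,w,5),fr=L(192,-w,5),rr=L(0,-w,5),rl=L(0,w,5),bfr=W([-90,-110,0]),hinge=L(0,0,0))
E
python3 - <<'E'
from fit import *
obs=dict(side=dict(barL=(255,229),barR=(295,260.5),foot=(323,225.5),fl=(257,210.5),fr=(340,271),rr=(412.5,235.5),bfr=(338.75,313),dome=(325,212.5)),
 top=dict(barL=(282.5,296.7),barR=(349.5,297.2),fl=(251,270.7),fr=(381.7,273.7),dome=(316.8,230.7)))
def f(v):
    p=v[:6]; P=pts(p); r=[]
    off=dict(side=v[6:8],top=v[8:10])
    for n in obs:
        for k,x in obs[n].items(): r+=list(proj(n,P[k])+off[n]-x)
    r+=list(np.array(v[6:10])/2); r.append(v[4]/8)
    return r
s=least_squares(f,[600,47,0,.02,0,112,0,0,0,0],loss="soft_l1",x_scale=[10,10,.1,.1,5,5,1,1,1,1])
print(np.round(s.x,3)); print(np.round(np.array(s.fun),1))
P=pts(s.x)
for k in P: print(k,np.round(P[k],1))
print(tri((275,244.8),(316,297)), state()["joint_pos"])
E
```

```text
[ 6.07935e+02  4.83240e+01 -2.70000e-02  1.22000e-01  4.41000e+00
  1.11746e+02  5.06000e-01  5.49000e-01 -1.39000e-01  1.34500e+00]
[ 2.   2.6 -2.  -0.8  0.2 -0.1 -0.9 -0.8 -0.6 -0.2  2.2 -1.3  0.1  2.5
 -0.2  0.3  4.5 -0.1 -4.6  0.3  0.2  0.6 -0.3 -0.4  0.2 -0.6  0.3  0.3
 -0.1  0.7  0.6]Traceback (most recent call last):
  File "<stdin>", line 13, in <module>
  File "fit.py", line 11, in pts
    W,L=model(p);w=p[5];d=p[4]
        ~~~~~^^^
  File "fit.py", line 4, in model
    bx,by,yaw,th,d,w=p
    ^^^^^^^^^^^^^^^^
ValueError: too many values to unpack (expected 6)
```

```bash
sed -i 's/55-6/55/; s/-49,6/-55,6/' fit.py; python3 - <<'E'
from fit import *
obs=dict(side=dict(barL=(255,229),barR=(295,260.5),foot=(323,225.5),fl=(257,210.5),fr=(340,271),rr=(412.5,235.5),bfr=(338.75,313),dome=(325,212.5)),
 top=dict(barL=(282.5,296.7),barR=(349.5,297.2),fl=(251,270.7),fr=(381.7,273.7),dome=(316.8,230.7)))
def f(v):
    p=v[:6]; P=pts(p); r=[]
    off=dict(side=v[6:8],top=v[8:10])
    for n in obs:
        for k,x in obs[n].items(): r+=list(proj(n,P[k])+off[n]-x)
    r+=list(np.array(v[6:10])/1); r.append(v[4]/8)
    return r
s=least_squares(f,[600,47,0,.02,0,112,0,0,0,0],loss="soft_l1",x_scale=[10,10,.1,.1,5,5,1,1,1,1])
print(np.round(s.x,3)); print(np.round(np.array(s.fun),1))
P=pts(s.x[:6])
for k in P: print(k,np.round(P[k],1))
print(tri((275,244.8),(316,297)), state()["joint_pos"])
from scipy.spatial.transform import Rotation as R
print(R.from_rotvec(state()["tool_rot"]).as_matrix().round(3))
E
```

```text
[ 6.07023e+02  4.79080e+01 -2.90000e-02  1.25000e-01  3.80200e+00
  1.11794e+02  6.78000e-01  1.97000e-01 -1.93000e-01  8.15000e-01]
[-0.2  0.4  0.2  0.6  0.2 -0.3 -0.9 -1.4 -0.8 -0.4  2.3 -1.2 -0.1  2.6
 -0.2  0.3  0.9 -0.3 -1.1  0.3  0.1  0.3 -0.2 -0.4  0.4 -0.6  0.7  0.2
 -0.2  0.8  0.5]
barL [470.3 106.9 145.3]
barR [467.1  -3.  145.3]
foot [577.9  48.8 132.6]
dome [581.1  48.7 158.2]
fl [514.5 162.5 138.9]
fr [507.9 -61.  138.9]
rr [698.3 -66.6 115. ]
rl [704.9 156.9 115. ]
bfr [513.9 -59.4  30. ]
hinge [701.   45.2 110. ]
(array([468.75794726,  51.04909461, 144.70661052]), [array([-1.1,  0.1]), array([ 0.6, -0.9])]) [ 9.79681350e-01  2.63061319e-01 -4.83033845e-02  1.25938112e+00
 -2.19587150e-05  1.41548566e+00]
[[ 0.422  0.907  0.   ]
 [ 0.907 -0.422  0.   ]
 [ 0.     0.    -1.   ]]
```

```bash
python3 -m handwheel '[[0,0,0,0,0,0.2225],[0,0,0,0,0,0.2225],[0,0,0,0,0,0.2225],[0,0,0,0,0,0.2225],[0,0,0,0,0,0.2225],[0,0,0,0,0,0.2225],[0,0,0,0,0,0.2225],[0,0,0,0,0,0.2225]]' 0.06
python3 -m handwheel '[[0,0,0,0,0,0.2225],[0,0,0,0,0,0.2225],[0.09,0.15,0,0,0,0],[0.09,0.15,0,0,0,0],[0.09,0.15,0,0,0,0],[0.09,0.15,0,0,0,0],[0.09,0.15,0,0,0,0],[0.09,0.15,0,0,0,0]]'
```

```text
time_s: 1.67
ee_pos: [221.6, 475.9, 231.3]
tool_rot: [3.126, 0.309, -0.0]
wrist_force: [0.3, 0.3, 0.1]
grip_width: 40.0
time_s: 2.33
ee_pos: [324.6, 291.3, 231.4]
tool_rot: [-3.141, 0.047, -0.001]
wrist_force: [1.9, 0.8, 0.8]
grip_width: 40.2
```

```bash
python3 -m handwheel '[[0.11,0.17,0,0,0,0],[0.11,0.17,0,0,0,0],[0.11,0.17,0,0,0,0],[0.11,0.17,0,0,0,0],[0.11,0.17,0,0,0,0],[0.11,0.165,0,0,0,0],[0.095,0.14,0,0,0,0],[0,0,0,0,0,0]]'
python3 - <<'E'
from h import *
import cv2
print(state()["ee_pos"])
for n in("side","top"): cv2.imwrite(f"pics/{n}1.png",capture(n)[100:340,160:480][:,:,::-1].repeat(2,0).repeat(2,1))
E
```

```text
time_s: 3.0
ee_pos: [470.9, 53.0, 230.9]
tool_rot: [3.14, -0.054, 0.001]
wrist_force: [-0.8, 1.3, -0.2]
grip_width: 40.4
[470.93481569  53.0450752  230.93322233]
```

View pics/side1.png

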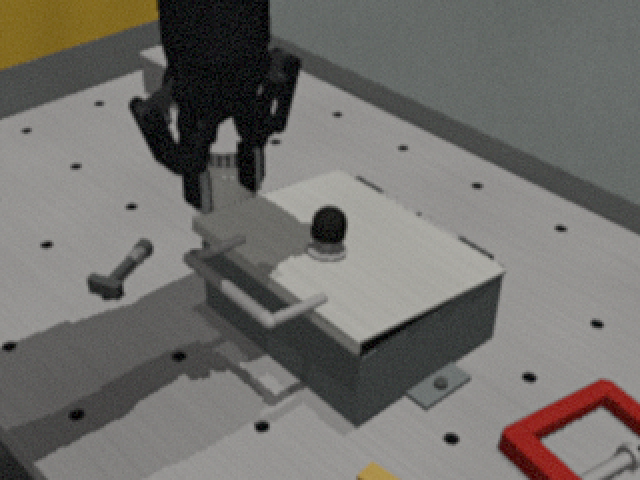

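View pics/top1.png

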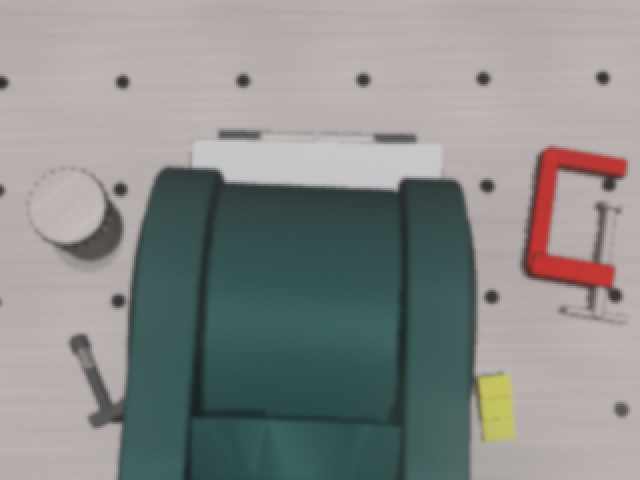

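```bash
python3 -m handwheel '[[-0.01,0.005,0.08,0,0,0],[0,0,0.1,0,0,0],[0,0,0.1,0,0,0],[0,0,0.09,0,0,0],[0,0,0.07,0,0,0],[0,0,0.05,0,0,0],[0,0,0.035,0,0,0],[0,0,0,0,0,0]]'
python3 - <<'E'
from h import *
import cv2
print(state()["ee_pos"],state()["wrist_force"])
cv2.imwrite(f"pics/side2.png",cv2.resize(capture("side")[160:320,210:420][:,:,::-1],None,fx=3.5,fy=3.5))
E
```

```text
time_s: 3.77
ee_pos: [465.1, 57.3, 125.4]
tool_rot: [-3.141, 0.045, 0.003]
wrist_force: [-0.0, -0.1, 0.4]
grip_width: 40.4
[465.11034632  57.29755935 125.41526451] [-0.04681488 -0.053744    0.35310065]
```

View pics/side2.png

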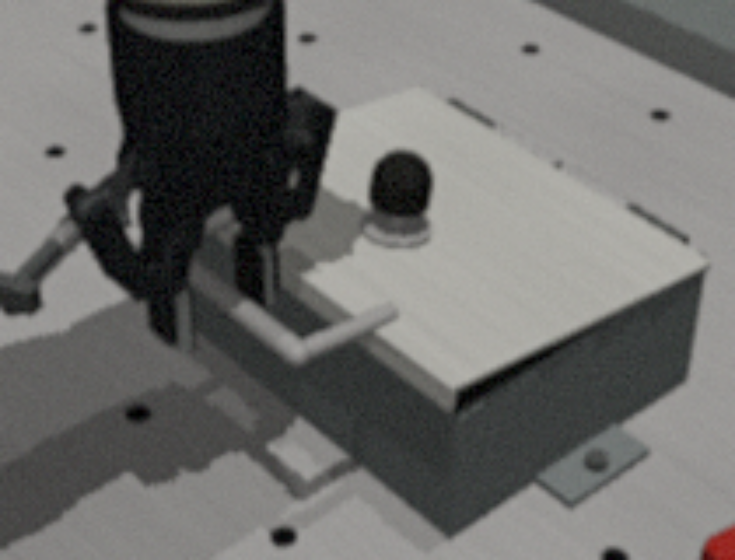

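```bash
python3 -m handwheel '[[0.015,0.02,0,0,0,0],[0,0,0,0,0,0],[0,0,0,0,0,0],[0,0,0,0,0,0],[0,0,0,0,0,0],[0,0,0,0,0,0],[0,0,0,0,0,0],[0,0,0,0,0,0]]' 1
python3 -c "
from h import *
print(state())"
```

```text
time_s: 4.48
ee_pos: [468.6, 52.1, 126.7]
tool_rot: [3.141, -0.048, -0.001]
wrist_force: [-4.3, -0.5, 5.0]
grip_width: 9.8
{'time_s': 4.4833, 'joint_pos': array([-6.20342889e-02,  2.33362409e-01, -3.87591010e-01,  9.50379618e-01,
       -3.82024128e-04,  1.53905175e+00]), 'joint_velocities': array([ 0.00046466, -0.00111372,  0.00092872,  0.00099677,  0.00062012,
       -0.00147921]), 'joint_torque': array([ 3.51828821e-01, -5.50553083e+01,  3.60062385e+01, -2.07030974e+00,
        4.28607613e-01, -1.35751226e-02]), 'ee_pos': array([468.56169413,  52.14297734, 126.67819668]), 'tool_rot': array([ 3.14087585e+00, -4.75715918e-02, -8.70162889e-04]), 'wrist_force': array([-4.26678212, -0.52955254,  4.96367374]), 'ft_torque': array([-0.24428809,  1.04485719, -0.02369448]), 'grip_width': 9.795634431622823}
```

```bash
python3 - <<'E'
import numpy as np
th=np.linspace(.125,.715,15)
x=-235*np.cos(th)+6*np.sin(th); z=235*np.sin(th)+6*np.cos(th)
for a,b in zip(np.diff(x),np.diff(z)): print(round(a/200,4),0,round(-b/200,4))
E
```

```text
0.0085 0 -0.0488
0.0105 0 -0.0484
0.0125 0 -0.0479
0.0145 0 -0.0473
0.0165 0 -0.0467
0.0185 0 -0.046
0.0204 0 -0.0451
0.0223 0 -0.0442
0.0241 0 -0.0433
0.0259 0 -0.0422
0.0277 0 -0.0411
0.0294 0 -0.0399
0.031 0 -0.0386
0.0326 0 -0.0373
```

```bash
python3 -m handwheel '[[0.0085,0,-0.0488,0,0,0],[0.0105,0,-0.0484,0,0,0],[0.0125,0,-0.0479,0,0,0],[0.0145,0,-0.0473,0,0,0],[0.0165,0,-0.0467,0,0,0],[0.0185,0,-0.046,0,0,0],[0.0204,0,-0.0451,0,0,0],[0,0,0,0,0,0]]'
python3 - <<'E'
from h import *
import cv2
print(state())
cv2.imwrite(f"pics/side3.png",cv2.resize(capture("side")[140:320,210:420][:,:,::-1],None,fx=3.3,fy=3.3))
E
```

```text
time_s: 5.15
ee_pos: [487.4, 51.5, 192.9]
tool_rot: [3.141, -0.048, -0.007]
wrist_force: [-17.7, -1.2, 14.3]
grip_width: 9.7
{'time_s': 5.15, 'joint_pos': array([-6.06880462e-02,  2.22482893e-01, -2.10483251e-01,  1.14196313e+00,
       -6.91554293e-04,  1.54040418e+00]), 'joint_velocities': array([-0.00018317, -0.01121435, -0.02533551, -0.02805906, -0.00021147,
        0.00115273]), 'joint_torque': array([-1.32979383e-01, -5.11825454e+01,  4.23976922e+01, -6.33355737e+00,
        7.61894379e-01, -7.48763967e-03]), 'ee_pos': array([487.435611  ,  51.53407323, 192.87968857]), 'tool_rot': array([ 3.14072284, -0.04757691, -0.00653369]), 'wrist_force': array([-17.73556397,  -1.23826834,  14.34975913]), 'ft_torque': array([-0.30203839,  3.62834271, -0.02362994]), 'grip_width': 9.687475304548231}
```

View pics/side3.png

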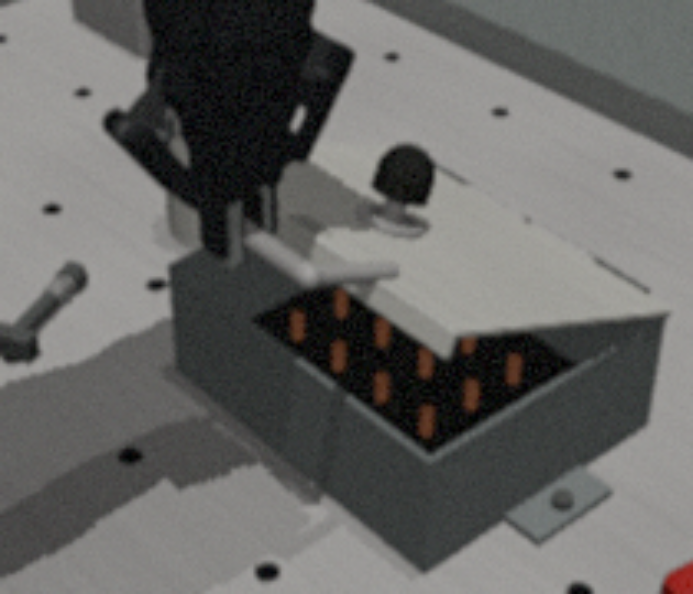

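```bash
python3 -m handwheel '[[0.0135,0,-0.0442,0,0,0],[0.0225,0,-0.0433,0,0,0],[0.0245,0,-0.0422,0,0,0],[0.0262,0,-0.0411,0,0,0],[0.028,0,-0.0399,0,0,0],[0.0297,0,-0.0386,0,0,0],[0.0312,0,-0.0373,0,0,0],[0,0,0,0,0,0]]'
python3 - <<'E'
from h import *
import cv2
print(state())
cv2.imwrite(f"pics/side4.png",cv2.resize(capture("side")[120:300,210:420][:,:,::-1],None,fx=3.3,fy=3.3))
E
```

```text
time_s: 5.87
ee_pos: [523.2, 50.4, 250.6]
tool_rot: [3.141, -0.048, -0.005]
wrist_force: [-15.4, -1.6, 14.5]
grip_width: 9.3
{'time_s': 5.8667, 'joint_pos': array([-5.87345405e-02,  2.61558142e-01,  1.83308797e-03,  1.31424396e+00,
       -7.81519433e-04,  1.54245335e+00]), 'joint_velocities': array([ 0.00129362, -0.01888183, -0.02444832, -0.03178948, -0.00061255,
       -0.00100987]), 'joint_torque': array([ 4.04789513e-01, -5.35424602e+01,  4.14849007e+01, -5.70550874e+00,
        9.17104762e-01,  1.17880074e-03]), 'ee_pos': array([523.19983347,  50.35146468, 250.57949212]), 'tool_rot': array([ 3.14058333, -0.04772534, -0.00503132]), 'wrist_force': array([-15.37444242,  -1.58877698,  14.45757488]), 'ft_torque': array([-4.41908073e-01,  3.15109658e+00,  1.53496279e-03]), 'grip_width': 9.344567711083707}
```

View pics/side4.png

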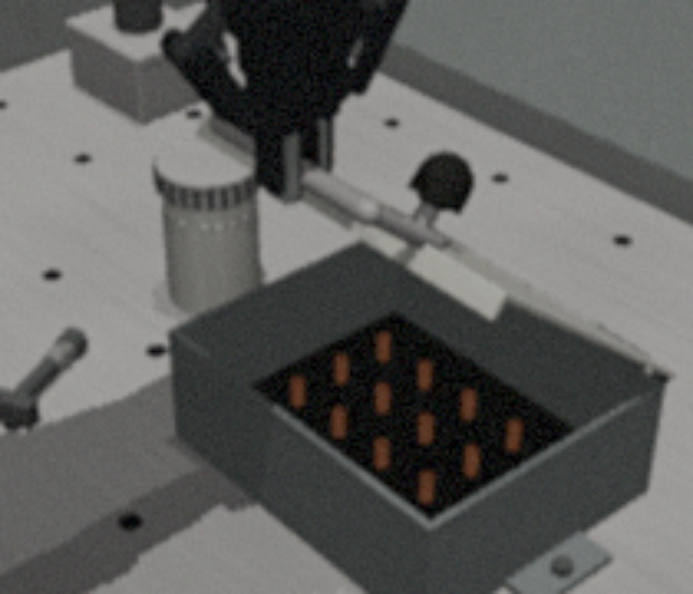

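```bash
python3 -m handwheel '[[-0.004,0,0,0,0,0],[0,0,0,0,0,0],[0,0,0,0,0,0],[0,0,0,0,0,0],[0,0,0,0,0,0],[0,0,0,0,0,0],[0,0,0,0,0,0],[0,0,0,0,0,0]]' 0.27
python3 - <<'E'
from h import *
import cv2
print(state()["wrist_force"],state()["ee_pos"])
cv2.imwrite(f"pics/side5.png",cv2.resize(capture("side")[120:300,210:420][:,:,::-1],None,fx=3.3,fy=3.3))
E
```

```text
time_s: 6.58
ee_pos: [523.6, 50.7, 249.6]
tool_rot: [-3.141, 0.047, -0.0]
wrist_force: [0.2, 0.4, 0.3]
grip_width: 30.9
[0.22671579 0.43766271 0.32379697] [523.62914102  50.67157054 249.6342004 ]
```

View pics/side5.png

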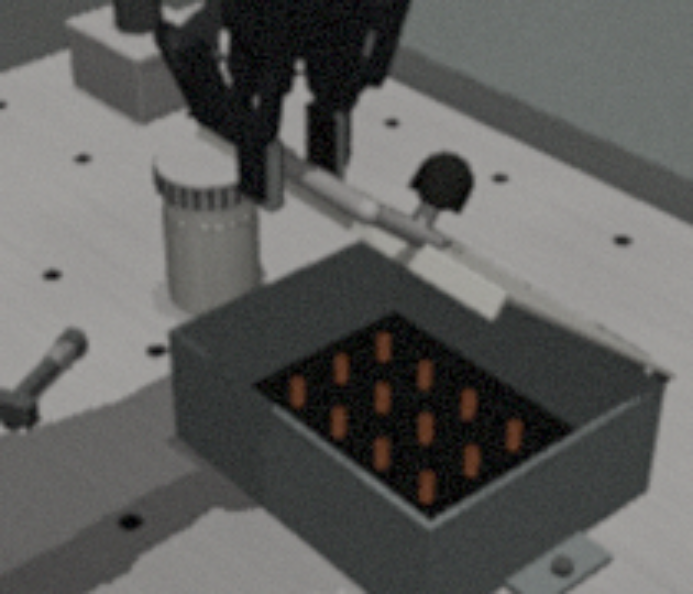

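```bash
python3 -m handwheel '[[0,0,-0.05,0,0,0],[0,0,-0.09,0,0,0],[0,0,-0.09,0,0,0],[0,0,-0.09,0,0,0],[0,0,-0.08,0,0,0],[-0.15,0,0,0,0,0],[-0.17,0,0,0,0,0],[-0.17,0,0,0,0,0]]' 1
python3 -m handwheel '[[-0.17,0,0,0,0,0],[-0.17,0,0,0,0,0],[-0.1,0,0,0,0,0],[0,0,0,0,0,0],[0,0,0,0,0,0],[0,0,0,0,0,0],[0,0,0,0,0,0],[0,0,0,0,0,0]]'
python3 - <<'E'
from h import *
import cv2
print(state()["wrist_force"],state()["ee_pos"])
for n,(r,c) in dict(side=(130,210),top=(150,220)).items():
  im=capture(n)[:,:,::-1]; cv2.imwrite(f"pics/{n}6f.png",im)
  cv2.imwrite(f"pics/{n}6.png",cv2.resize(im[r:r+150,c:c+200],None,fx=4,fy=4,interpolation=cv2.INTER_CUBIC))
for q in["bar","stop","hinge","stop_mid"]:
    r=[place_of(n,q) for n in("side","top")]
    print(q,[[(round(d["score"],2),np.round(d["position"],1)) for d in x[:2]] for x in r])
    if r[0] and r[1]: print("   ",tri(r[0][0]["position"],r[1][0]["position"]))
E
```

```text
time_s: 7.3
ee_pos: [424.7, 53.6, 329.3]
tool_rot: [-3.141, 0.047, 0.0]
wrist_force: [-0.2, 0.4, 0.7]
grip_width: -0.1
time_s: 7.97
ee_pos: [338.4, 56.2, 329.4]
tool_rot: [-3.141, 0.047, 0.001]
wrist_force: [0.4, -0.0, -0.3]
grip_width: -0.1
[ 0.35490327 -0.01853796 -0.27212278] [338.38994688  56.18687718 329.38348189]
bar [[(0.91, array([298.6, 167. ]))], [(0.69, array([314.7, 256.3]))]]
    (array([523.32774444,  51.86749975, 269.54830153]), [array([-1.5,  0.2]), array([ 1. , -1.3])])
stop [[(0.69, array([336.7, 190.8]))], [(0.9, array([316.4, 207.7]))]]
    (array([611.97816958,  49.8681411 , 189.69320355]), [array([-0.1,  0. ]), array([ 0.1, -0.1])])
hinge [[(0.65, array([370.7, 208.5])), (0.65, array([221.2, 233. ]))], [(0.74, array([321.4, 169.1]))]]
    (array([698.92819925,  39.88134059, 116.82733289]), [array([-0.2,  0. ]), array([ 0.1, -0.1])])
stop_mid [[(0.61, array([345.4, 179.9]))], [(0.85, array([314.1, 197.6]))]]
    (array([628.72905028,  50.97716237, 204.01891482]), [array([-2.2,  0.3]), array([ 1.6, -1.9])])
```

View pics/side6.png

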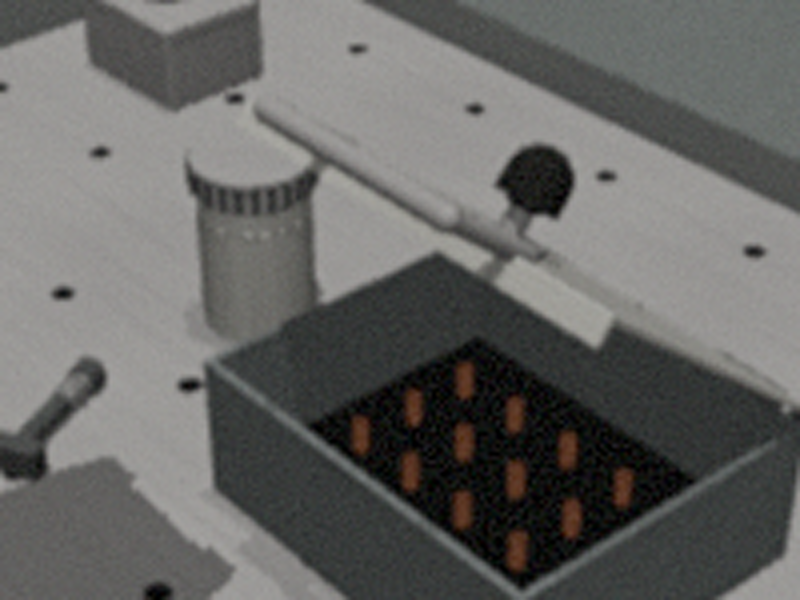

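View pics/top6.png

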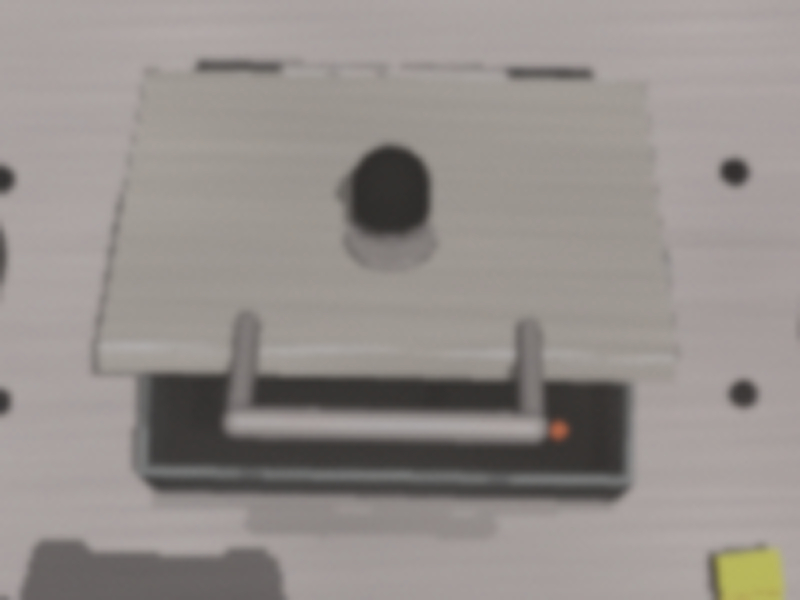

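```bash
python3 - <<'E'
from fit import *
o1=dict(side=dict(barL=(255,229),barR=(295,260.5),foot=(323,225.5),fl=(257,210.5),fr=(340,271),rr=(412.5,235.5),bfr=(338.75,313)),
 top=dict(barL=(282.5,296.7),barR=(349.5,297.2),fl=(251,270.7),fr=(381.7,273.7)))
# 2nd: bar ends
o2=dict(side=dict(barL=(210+262/4,130+108/4),barR=(210+449/4,130+214/4),dome=(344.5,175.6)),
 top=dict(barL=(220+236/4,150+422/4),barR=(220+536/4,150+430/4),fl=(220+100/4,150+342/4),fr=(220+676/4,150+351/4),dome=(317.5,196.2)))
def f(v):
    r=[]
    off=dict(side=v[7:9],top=v[9:11])
    for th,obs in((v[3],o1),(v[6],o2)):
      P=pts([v[0],v[1],v[2],th,v[4],v[5]])
      for n in obs:
        for k,x in obs[n].items(): r+=list(proj(n,P[k])+off[n]-x)
    r+=list(np.array(v[7:11])/1); r.append(v[4]/8)
    return r
s=least_squares(f,[600,47,0,.1,0,112,.7,0,0,0,0],loss="soft_l1",x_scale=[10,10,.1,.1,5,5,.1,1,1,1,1])
v=s.x;print(np.round(v,3)); print(np.round(np.array(s.fun),1))
P=pts([v[0],v[1],v[2],v[6],v[4],v[5]])
for k in("dome","foot","barL","barR","hinge"): print(k,np.round(P[k],1))
print("dome",tri(o2["side"]["dome"],o2["top"]["dome"]))
for d in(-8,-4,0,4,8):
  q=pts([v[0],v[1],v[2],v[6],d,v[5]])["dome"];print(d,np.round(q+[0,0,16],1))
E
```

```text
[ 6.06952e+02  4.81620e+01 -2.80000e-02  1.22000e-01  4.57900e+00
  1.11778e+02  6.92000e-01  5.82000e-01 -1.01000e-01 -4.00000e-02
  6.44000e-01]
[-0.4  0.5  0.   0.7 -0.1 -0.5 -1.1 -1.4 -0.9 -0.5  2.1 -1.7 -0.2  2.2
  1.  -0.3 -1.   0.2  0.3  0.3 -0.2 -0.5  1.5  0.2 -0.   0.7 -0.1  0.
  0.6 -0.5 -0.5 -1.2 -0.2  0.3 -0.1  0.6  0.2  0.1  0.6 -0.1 -0.   0.6
  0.6]
dome [626.2  47.6 215.6]
foot [609.2  48.1 195.2]
barL [525.5 105.4 264.6]
barR [522.4  -4.5 264.6]
hinge [700.9  45.6 110. ]
dome (array([626.01011282,  47.33090237, 215.85342813]), [array([-0.6,  0.1]), array([ 0.4, -0.5])])
-8 [618.1  47.9 222. ]
-4 [620.7  47.8 225. ]
0 [623.2  47.7 228.1]
4 [625.8  47.6 231.2]
8 [628.3  47.6 234.3]
```

```bash
python3 -m handwheel '[[0.1,0,0,0,0,0],[0.18,0,0,0,0,0],[0.2,0,0,0,0,0],[0.2,0,0,0,0,0],[0.2,0,0,0,0,0],[0.2,0,0,0,0,0],[0.2,0,0,0,0,0],[0.16,0,0,0,0,0]]' 1
python3 -m handwheel '[[0,0,0.06,0,0,0],[0,0,0.1,0,0,0],[0,0,0.1,0,0,0],[0,0,0.08,0,0,0],[0,0,0.05,0,0,0],[0,0,0,0,0,0],[0,0,0,0,0,0],[0,0,0,0,0,0]]'
python3 - <<'E'
from h import *
import cv2
print(state())
im=capture("side")[:,:,::-1]
cv2.imwrite(f"pics/side7.png",cv2.resize(im[100:250,240:440],None,fx=4,fy=4,interpolation=cv2.INTER_CUBIC))
E
```

```text
time_s: 9.13
ee_pos: [627.9, 47.5, 328.7]
tool_rot: [-3.141, 0.047, 0.001]
wrist_force: [-0.0, 0.2, -0.3]
grip_width: -0.1
time_s: 9.8
ee_pos: [625.8, 47.6, 252.5]
tool_rot: [3.141, -0.047, 0.001]
wrist_force: [-0.2, 0.1, -0.0]
grip_width: -0.0
{'time_s': 9.8, 'joint_pos': array([-5.38130717e-02,  4.42290410e-01,  2.84903539e-01,  1.41247099e+00,
       -6.93819655e-06,  1.54697316e+00]), 'joint_velocities': array([-0.00087976, -0.00240252,  0.0067761 , -0.00277842,  0.00141737,
        0.00063909]), 'joint_torque': array([-2.72800284e-02, -7.93853116e+01,  3.82139826e+01, -8.23714002e-02,
       -2.79356527e-04,  1.04382474e-05]), 'ee_pos': array([625.83023609,  47.605336  , 252.47195549]), 'tool_rot': array([ 3.14119578e+00, -4.71056161e-02,  1.47258527e-03]), 'wrist_force': array([-0.24702238,  0.13123486, -0.04009816]), 'ft_torque': array([ 0.01711025,  0.02639619, -0.01016382]), 'grip_width': -0.01587401016284591}
```

View pics/side7.png

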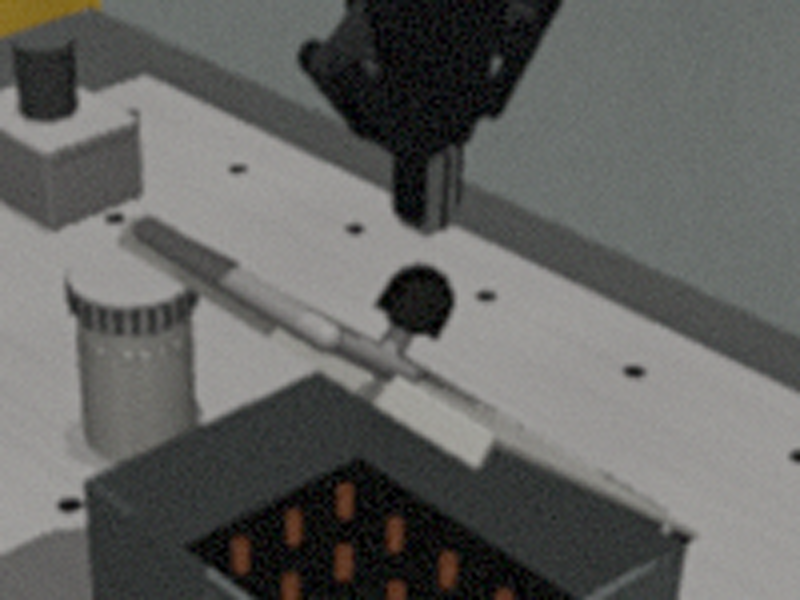

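```bash
python3 -m handwheel '[[0,0,0.02,0,0,0],[0,0,0.02,0,0,0],[0,0,0.015,0,0,0],[0,0,0.015,0,0,0],[0,0,0.005,0,0,0],[0,0,0,0,0,0],[0,0,0,0,0,0],[0,0,0,0,0,0]]'
python3 -m handwheel '[[0,0,0.001,0,0,0],[0,0,0.001,0,0,0],[0,0,0.001,0,0,0],[0,0,0.001,0,0,0],[0,0,0.001,0,0,0],[0,0,0,0,0,0],[0,0,0,0,0,0],[0,0,0,0,0,0]]'
```

```text
time_s: 10.52
ee_pos: [625.6, 47.6, 236.8]
tool_rot: [3.141, -0.047, 0.0]
wrist_force: [-0.5, 0.7, -0.3]
grip_width: 0.3
time_s: 11.18
ee_pos: [625.6, 47.6, 235.6]
tool_rot: [3.141, -0.047, 0.0]
wrist_force: [0.7, -0.4, 0.3]
grip_width: 0.1
```

```bash
python3 -m handwheel '[[0,0,0.001,0,0,0],[0,0,0.001,0,0,0],[0,0,0.001,0,0,0],[0,0,0.001,0,0,0],[0,0,0.001,0,0,0],[0,0,0,0,0,0],[0,0,0,0,0,0],[0,0,0,0,0,0]]'
```

```text
time_s: 11.85
ee_pos: [625.6, 47.6, 234.7]
tool_rot: [3.141, -0.047, 0.0]
wrist_force: [-0.2, 0.3, -0.1]
grip_width: 0.3
```

```bash
python3 -m handwheel '[[0,0,0.001,0,0,0],[0,0,0.001,0,0,0],[0,0,0.001,0,0,0],[0,0,0.001,0,0,0],[0,0,0.001,0,0,0],[0,0,0,0,0,0],[0,0,0,0,0,0],[0,0,0,0,0,0]]'
```

```text
time_s: 12.52
ee_pos: [625.6, 47.6, 233.6]
tool_rot: [-3.141, 0.047, -0.0]
wrist_force: [0.8, 0.9, -0.4]
grip_width: 0.0
```

```bash
python3 -m handwheel '[[0,0,0.001,0,0,0],[0,0,0.001,0,0,0],[0,0,0.001,0,0,0],[0,0,0.001,0,0,0],[0,0,0.001,0,0,0],[0,0,0,0,0,0],[0,0,0,0,0,0],[0,0,0,0,0,0]]'
```

```text
time_s: 13.18
ee_pos: [625.5, 47.6, 232.6]
tool_rot: [-3.141, 0.047, 0.0]
wrist_force: [-0.1, 0.1, 0.2]
grip_width: -0.1
```

```bash
python3 -m handwheel '[[0,0,0.001,0,0,0],[0,0,0.001,0,0,0],[0,0,0.001,0,0,0],[0,0,0.001,0,0,0],[0,0,0,0,0,0],[0,0,0,0,0,0],[0,0,0,0,0,0],[0,0,0,0,0,0]]'
```

```text
time_s: 13.85
ee_pos: [625.6, 47.6, 231.9]
tool_rot: [3.141, -0.047, 0.0]
wrist_force: [-0.7, 0.4, -0.8]
grip_width: 0.2
```

```bash
python3 -m handwheel '[[0,0,0.001,0,0,0],[0,0,0.001,0,0,0],[0,0,0.001,0,0,0],[0,0,0.001,0,0,0],[0,0,0,0,0,0],[0,0,0,0,0,0],[0,0,0,0,0,0],[0,0,0,0,0,0]]'
```

```text
time_s: 14.52
ee_pos: [625.6, 47.6, 231.2]
tool_rot: [3.141, -0.047, 0.0]
wrist_force: [-0.8, -1.2, 5.1]
grip_width: 0.1
```

```bash
python3 -m handwheel '[[0,0,0.001,0,0,0],[0,0,0,0,0,0],[0,0,0,0,0,0],[0,0,0,0,0,0],[0,0,0,0,0,0],[0,0,0,0,0,0],[0,0,0,0,0,0],[0,0,0,0,0,0]]'
```

```text
time_s: 15.18
ee_pos: [625.6, 47.6, 231.0]
tool_rot: [3.141, -0.047, 0.0]
wrist_force: [-1.8, 0.7, 5.7]
grip_width: -0.0
```

```bash
python3 -m handwheel '[[0,0,0.001,0,0,0],[0,0,0,0,0,0],[0,0,0,0,0,0],[0,0,0,0,0,0],[0,0,0,0,0,0],[0,0,0,0,0,0],[0,0,0,0,0,0],[0,0,0,0,0,0]]'
```

```text
time_s: 15.85
ee_pos: [625.6, 47.6, 230.9]
tool_rot: [3.141, -0.047, 0.001]
wrist_force: [-2.4, -0.6, 7.2]
grip_width: 0.1
```

Hold for two seconds or more, watching the force.

```bash
python3 -m handwheel '[[0,0,0,0,0,0],[0,0,0,0,0,0],[0,0,0,0,0,0],[0,0,0,0,0,0],[0,0,0,0,0,0],[0,0,0,0,0,0],[0,0,0,0,0,0],[0,0,0,0,0,0]]'
python3 -m handwheel '[[0,0,0,0,0,0],[0,0,0,0,0,0],[0,0,0,0,0,0],[0,0,0,0,0,0],[0,0,0,0,0,0],[0,0,0,0,0,0],[0,0,0,0,0,0],[0,0,0,0,0,0]]'
python3 -m handwheel '[[0,0,0,0,0,0],[0,0,0,0,0,0],[0,0,0,0,0,0],[0,0,0,0,0,0],[0,0,0,0,0,0],[0,0,0,0,0,0],[0,0,0,0,0,0],[0,0,0,0,0,0]]'
python3 - <<'E'
from h import *
import cv2
print(state()["wrist_force"])
im=capture("side")[:,:,::-1]
cv2.imwrite(f"pics/side8.png",cv2.resize(im[100:250,240:440],None,fx=4,fy=4,interpolation=cv2.INTER_CUBIC))
E
```

```text
time_s: 16.52
ee_pos: [625.6, 47.6, 231.0]
tool_rot: [3.141, -0.047, 0.001]
wrist_force: [-2.1, -0.5, 7.1]
grip_width: -0.1
time_s: 17.18
ee_pos: [625.6, 47.6, 231.0]
tool_rot: [3.141, -0.047, 0.001]
wrist_force: [-2.2, -0.4, 6.9]
grip_width: 0.2
time_s: 17.85
ee_pos: [625.6, 47.6, 231.0]
tool_rot: [3.141, -0.047, 0.001]
wrist_force: [-2.5, -0.5, 7.4]
grip_width: 0.1
[-2.50976095 -0.50679868  7.41663443]
```

View pics/side8.png

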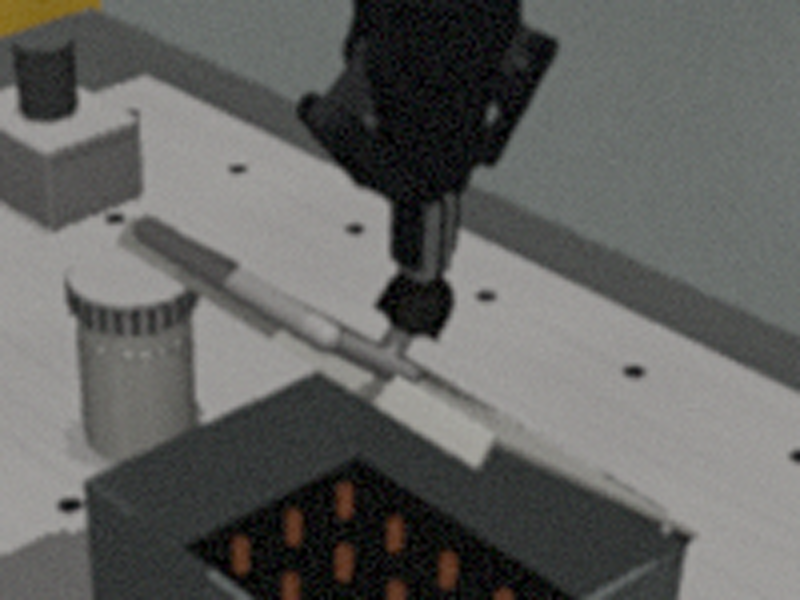

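```bash
python3 -m handwheel '[[0,0,-0.005,0,0,0],[0,0,-0.02,0,0,0],[0,0,-0.06,0,0,0],[0,0,-0.1,0,0,0],[0,0,-0.12,0,0,0],[0,0,-0.12,0,0,0],[0,0,-0.08,0,0,0],[0,0,0,0,0,0]]'
python3 -m handwheel '[[-0.1,0,0,0,0,0],[-0.18,0,0,0,0,0],[-0.2,0,0,0,0,0],[-0.2,0,0,0,0,0],[-0.2,0,0,0,0,0],[-0.2,0,0,0,0,0],[-0.18,0,0,0,0,0],[-0.1,0,0,0,0,0]]'
python3 -m handwheel '[[0,0,0,0,0,0],[0,0,0,0,0,0],[0,0,0,0,0,0],[0,0,0,0,0,0],[0,0,0,0,0,0],[0,0,0,0,0,0],[0,0,0,0,0,0],[0,0,0,0,0,0]]'
python3 - <<'E'
from h import *
import cv2
print(state()["wrist_force"])
for n in("side","top"):
  im=capture(n)[:,:,::-1]; cv2.imwrite(f"pics/{n}9.png",im)
  a=cv2.imread(f"pics/{n}6f.png"); s=(slice(150,230),slice(285,400)) if n=="side" else (slice(160,270),slice(240,395))
  print(n,"lid shift px",cv2.phaseCorrelate(*[np.float32(cv2.cvtColor(np.ascontiguousarray(k[s]),6)) for k in(a,im)]))
r=[place_of(n,"bar")[0]["position"] for n in("side","top")];print(tri(*r))
E
```

```text
time_s: 18.57
ee_pos: [626.2, 47.6, 334.7]
tool_rot: [3.141, -0.047, 0.006]
wrist_force: [0.4, -0.0, -0.6]
grip_width: 0.1
time_s: 19.23
ee_pos: [350.0, 56.0, 331.3]
tool_rot: [3.141, -0.047, -0.001]
wrist_force: [0.0, 0.9, 0.4]
grip_width: 0.2
time_s: 19.9
ee_pos: [353.9, 55.8, 331.5]
tool_rot: [-3.141, 0.047, 0.001]
wrist_force: [0.3, 0.1, -0.4]
grip_width: 0.1
[ 0.306006    0.07885676 -0.39232546]
side lid shift px ((-0.014206597598906967, -0.04240606144760761), 0.9903535670042038)
top lid shift px ((-0.005729951631622043, -0.01176931417170124), 1.0023559165994327)
(array([521.65980177,  51.5965845 , 262.04045664]), [array([-0.4,  0.1]), array([ 0.3, -0.4])])
```

View pics/side9.png

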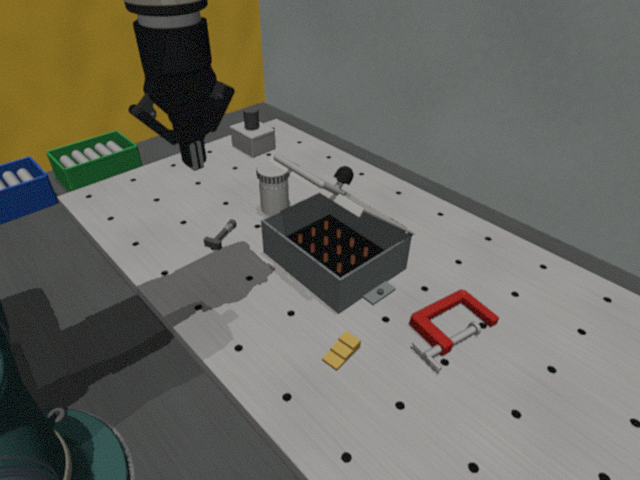

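View pics/top9.png

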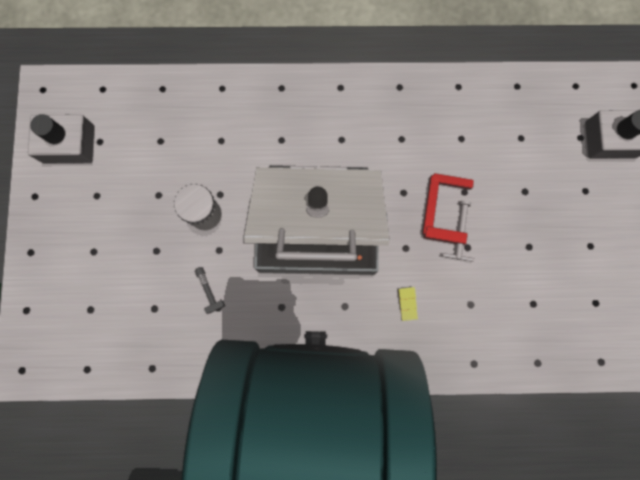

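The last pictures show the lid standing as before (bar at about (318,257) in the top view). The canister (195,204), clamp (448,208), T-bolt (207,290) and shim (408,303) are where they started, and the robot is clear.

```bash
python3 -c "
from bench import *
print(close_job())"
```

```text
the job is handed in; nothing more can be done
None
```

I lifted the lid by its bar to about 0.69 rad (about 40°) and let go. It stood untouched for about 7 s, longer than the two you asked for. I then pressed straight down on the bump stop with shut fingertips. The wrist read 6.9 to 7.4 N for about 2 s, and 7.4 N was the highest reading I saw. I backed off straight up and handed the job in at about 20 s of the 64 s.

**Last checks:**
- **Lid:** it shifted less than 0.05 px between the pictures taken before and after pressing, so it still stands at about 40°.
- **Robot:** wrist force was back to noise (about 0.4 N), and the gripper was well clear of the lid.
- **Bystanders:** the canister, clamp, T-bolt and shim look unmoved in the pictures; I did not measure them again.

**Small disagreements:**
- The network put the bar 7.5 mm lower in its last reading (z = 262.0 mm) than in the one before (269.5 mm). My own fit gave 264.6 mm, and the pictures show no movement, so I put this down to noise in the network.
- While lifting, the sideways force reached about 18 N because my arc was slightly off the bar's true path.
- While pressing, there was about 2 N of sideways force, so the contact was slightly off the dome's highest point.
- The gripper read about 9.5 mm while holding the 12 mm bar, but the grip held.

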